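Feel for the release notch and let the pallet up

TASK

The round aluminium pallet that carries the gear is locked down on its swivel base and must be unlatched so that it can be exchanged. Its release is a shallow thumb notch of the same metal, hidden somewhere in the pallet's rim: feel along the top of the rim with a closed fingertip, and where it drops into the notch, press the sprung plate inside it down until the pallet pops up on its ejectors, then take the finger out so that the plate springs back. Fingertips only, and without leaning hard on it: grip and lift nothing, leave the gear in its nest and the loose things round about where they are.

Things in the scene. Friction and masses are not known exactly. Their poses are not given: they have to be found in the camera images.
- swivel_plate: Square steel sub-plate 220 x 220 x 12 mm, bolted to the bench; origin at the centre of its underside, z up. The clamped swivel base and the pallet stand concentric on it. The swivel does not turn. Two low clamps on the sub-plate stay well below the pallet's top.
- rim_centre (a point): Point on the pallet's axis at the height of its top while locked down (58 mm above the bench; fixed to the sub-plate). Pallet: flat level aluminium disc, 192 mm in diameter, 16 mm thick. Its top is plain and clear from 34 to 96 mm from this axis. The notch is in the rim, in any direction round the full circle: the turn of this frame says nothing of it.
- plate_level (a point): Point on the pallet's axis at the height of the release plate's top at rest, 3.5 mm below the pallet's top (fixed to the sub-plate). The notch: 50 mm wide along the rim, parallel-sided, open outwards, from 62 mm from the axis to the edge at 96 mm. The release plate fills it: 49 mm along the rim, 62.5 to 92.5 mm from the axis. Its direction is not given; feel for it.
- release (a joint): How far the sprung release plate in the notch is pressed down, in m: 0 at rest, 0.007 at its stop. It begins to move at about 4 N and takes about 8 N at its stop, plus 1 to 3 N of friction from the latch, which lets go at about 0.005. It springs back when left.
- pallet (a joint): Height of the pallet above its locked seat, in m: 0 locked down (it cannot be pressed lower), 0.012 when its springs have raised it against the upper stop, which takes a fraction of a second once the latch has let go. It rises straight up round the fingertip and stays up.
- gear: Loose steel spur gear lying flat at the middle of the pallet between three 8 mm high dowels: 48 mm in diameter, 18 mm high with its hub; the origin is the centre of its underside. It rides up with the pallet and is not to be disturbed.
- pillow_block: Bystander: loose aluminium pillow block, 20 x 54 x 34 mm, near the sub-plate's left side; origin at the centre of its underside.
- stop_block_a: Bystander: loose black L-shaped stop block, 22 x 46 x 26 mm, near the sub-plate's right side; origin at the centre of its underside.
- oil_bottle: Bystander: loose dropper bottle, 43 mm in diameter, 118 mm tall; origin at the centre of its underside.
- t_key: Bystander: loose T-handle hex key, 146 x 85 x 18 mm; origin at the centre of its underside.
- spindle: Bystander: loose upright spindle on a round foot, 45 mm in diameter, 65 mm tall; origin at the centre of its underside.

How it is judged (in metres and radians):
On the way, in this order (a step that is already met when the one before it is completed fails the run):
1. a fingertip presses the release plate in the notch while the pallet is still down (value of joint release above 0.0035 m and contact force between the fingers and swivel_plate above 1 N).
2. the pallet pops up (value of joint pallet above 0.01 m), for 0.1 s.
At the end, for the whole second after the job is handed in: The pallet stands raised by more than 10.5 mm of its 12 mm, the release plate has sprung back to within 1.5 mm of rest, and the gear lies flat and still in its nest on the pallet (within 6 mm of the axis) (value of joint pallet above 0.0105 m and value of joint release below 0.0015 m and velocity of joint pallet below 0.01 m/s and horizontal distance between gear and swivel_plate below 0.006 m and angle between gear's own z axis and vertical below 0.1 rad and z of gear in the frame of swivel_plate between 0.066 and 0.073 m and linear speed of gear below 0.02 m/s); the robot touches nothing.
It fails at once if the gear is lifted off, tipped or pushed out of its nest (horizontal distance between gear and swivel_plate above 0.01 m or z of gear in the frame of swivel_plate above 0.08 m or angle between gear's own z axis and vertical above 0.25 rad).
It fails at once if the pallet unit is leaned on with more than 60 N (contact force between any of the fingers, the arm and swivel_plate above 60 N).
It fails at once if a bystander is moved by more than 15 mm (distance of any of pillow_block, stop_block_a, oil_bottle, t_key, spindle from where it was at the start of the episode above 0.015 m).
It also fails if it takes over 72 s, if anything falls off the work surface, if the arm or the gripper's body presses on something with over 40 N, if the wrist force passes 120 N, or if a joint passes its speed limit or range.

ROBOT

A 6-joint arm with a two-finger parallel gripper is mounted at the origin on a cart in front of the work surface, level with it; the furniture and walls round the work are solid. World frame = base frame: x ahead of the robot, y to its left, z up, the work surface at z = 0. Lengths are in mm, angles in rad, forces in N, time in s.
With the tool pointing down it reaches from about 375 to 975 mm from the base axis. Payload 3.8 kg.
Tool frame: the origin (TCP) lies at the very end of the fingers, on their centre line; the grasp point (between the pads) lies 19 mm behind it; z points along the fingers, y is the line along which they close (so a half turn about z gives the same grasp; the last joint's range is limited). The gripper opens to 88 mm and grips with 3 to 60 N. Pads are 18 mm wide; open, the fingers measure 123 mm over their backs; the gripper's body (75 mm by 187 mm) begins 45 mm behind the grasp point.
Start: joints at [-1.22, 0.264, 1.604, -0, 1.274, -0.037], TCP at [255.247, -624.874, 238.706] pointing down, gripper open.
Joint ranges: [-2.63, 2.63], [-0.94, 2.18], [0.31, 2.57], [-1.31, 4.45], [0, 2.66], [-2.55, 2.55]. Speed limits (rad/s): [2.57, 2.57, 3.14, 3.14, 3.14, 3.14].

INTERFACE

Orientations are given as a rotation vector (axis times angle).
In Python, from rig import * gives the robot as it stands.
- The arm moves only by the tool arm_command, never from a script. Its argument "series" is a list of rows, each an object with "gripper": the gripper command: -1 is shut, 1 is fully open, values between are in proportion; "delta_pos": the shift along the tool's x, y, z in mm, a list of three; "twist": the turn about the tool's z in rad. In form: [{"gripper": gripper, "delta_pos": [x, y, z], "twist": twist}, ...]. A call has 1 to 10 rows; each row shifts and turns the commanded pose from where the row before left it, along the tool's axes as they then stand; what a row does not reach is not made up. A row lasts 1/10 s, in which the tool goes at most 50 mm and 8.59 degrees, less where a joint would pass 70% of its speed; a pose out of reach is approached as far as the arm can. A call with a gripper value outside its range is refused whole. The fingers move at their own pace and stop on an object; "force" is the grip in N (left out, the last holds). Time passes only in rows, so rows that do not move let the fingers close. It gives the time, the measured TCP pose, the force, the opening and the grip force at its end, in the units of the state.
- observe(): the state, without advancing time (a new reading comes with each control period).
- grab_frame(name): name is "scene" or "top" or "wrist"; returns (picture, depth): 384x512x3 uint8, red, green, blue; 384x512 float32, mm along the optical axis (not along the pixel's ray), 0 where there is no reading.
- camera_info(name): a dict with "fx", "fy", "cx", "cy" (pixels), "world_from_camera" (4x4, takes a point from camera to world coordinates); the wrist camera has in their place "hand_eye" (4x4, takes a point from camera to tool coordinates, whose origin is the TCP and whose axes are the flange's). Camera axes: x right, y down, z forward; pixel columns grow to the right and rows downward; lengths in mm; the calibration is good to about 2 mm. A picture is of the moment at which its call begins: read the wrist's pose just before it. camera_info takes no time and is no camera call.
- job_done(): hands the job in; it is judged then, once.
The state is a dict: "t": time; "joint_positions": joint angles; "joint_velocities": joint speeds; "effort": joint torques, N m; "eef_pos": TCP position; "orientation": TCP orientation; "ft_force": force on the tool from outside, world axes, zero at the start; "ft_torque": the same for the moment, N m; "grip_width": finger opening in mm; "gripper_force": force on a finger pad.
Only numpy, scipy, OpenCV 4.12 (cv2) and the standard library are available. Lean on these libraries where they do the work, as an engineer would, in place of code of your own. Each camera call takes 0.05 s, during which the arm holds its last target. There are 200 camera calls.

## Working session

There is one attempt and no reset: what is moved stays moved. The work goes in short steps, Python scripts to look and compute and a tool call to move; the robot and the scene stay as the last step left them, time stands still between calls to the robot, and variables do not carry over. Pictures are saved under pics/ and viewed, at most 10 in all, crops included, and the job is handed in when it is done.

Besides the shell and the picture viewer there is one more tool, called after "Request:" as name([rows], argument=value, ...), one row to a line, values as JSON. arm_command: Moves the arm, as the interface text tells. Its arguments: {"type":"object","properties":{"series":{"type":"array"},"force":{"type":"number"}},"required":["series"]}

```bash
mkdir -p pics; ls
python3 - <<'E'
from rig import *
import cv2,numpy as np
s=observe(); print(s)
np.set_printoptions(precision=4,suppress=True)
ims=[]
for n in ("scene","top"):
    p,d=grab_frame(n); cv2.imwrite(f"pics/{n}.png",p[:,:,::-1]); np.save(f"pics/{n}_d.npy",d); np.save(f"pics/{n}.npy",p); print(n,camera_info(n))
E
```

```text
pics
{'t': 0.0, 'joint_positions': array([-1.21988749e+00,  2.64767882e-01,  1.60532984e+00, -4.81401962e-05,
        1.27367509e+00, -3.68731539e-02]), 'joint_velocities': array([ 3.14458854e-04, -9.17315785e-05, -1.24755765e-03, -1.44652563e-03,
       -3.31605300e-04,  4.03198245e-04]), 'effort': array([-1.05737265e-04, -5.02115357e+01, -3.56875169e+01,  7.29940832e-02,
        2.94097723e-02, -1.46152424e-04]), 'eef_pos': array([ 255.00701156, -624.23810664,  237.40190464]), 'orientation': array([-3.08061509e+00, -6.04925394e-01,  6.06491114e-04]), 'ft_force': array([-0.79581422, -0.57838355,  0.63105936]), 'ft_torque': array([-0.05414549, -0.00457418, -0.00337209]), 'gripper_force': 0.0, 'grip_width': 88.37913685676564}
scene {'fx': 479.7162493813943, 'fy': 479.7162493813943, 'cx': 258.2689931285814, 'cy': 192.29239298570104, 'world_from_camera': array([[  -0.7156,   -0.4216,    0.5569, -154.351 ],
       [  -0.6984,    0.4192,   -0.5801,  743.5998],
       [   0.0111,   -0.8041,   -0.5944,  800.7139],
       [   0.    ,    0.    ,    0.    ,    1.    ]])}
top {'fx': 464.18288946936633, 'fy': 464.18288946936633, 'cx': 249.9316414122605, 'cy': 187.4290821406892, 'world_from_camera': array([[   0.0106,   -0.9836,    0.18  ,  284.4548],
       [  -0.9997,   -0.0065,    0.0231,   32.2302],
       [  -0.0216,   -0.1802,   -0.9834, 1465.5938],
       [   0.    ,    0.    ,    0.    ,    1.    ]])}
```

View pics/top.png

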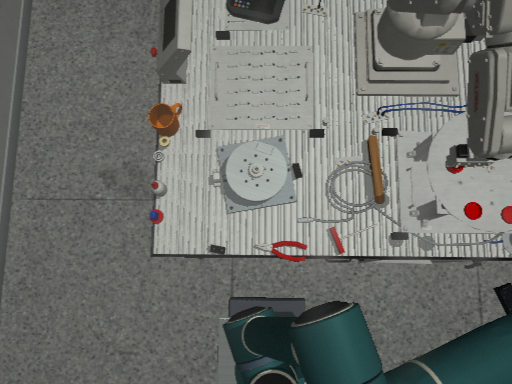

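View pics/scene.png

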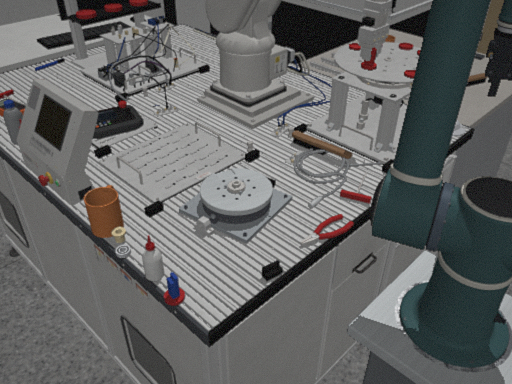

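The top view shows the pallet disc centred near (255,171) on its sub-plate, with the gear on it. In the scene view it is near (237,193). The pillow block is to its left and the stop block to its right. Next I'll measure the disc in both views.

```bash
cat > h.py <<'E'
from rig import *
import cv2,numpy as np
np.set_printoptions(precision=2,suppress=True)
def ray(n,uv,z):
    c=camera_info(n); T=c["world_from_camera"]
    d=T[:3,:3]@np.array([(uv[0]-c["cx"])/c["fx"],(uv[1]-c["cy"])/c["fy"],1.]); o=T[:3,3]
    return o+d*(z-o[2])/d[2]
def cloud(n,d,T=None):
    c=camera_info(n); T=c["world_from_camera"] if T is None else T
    v,u=np.mgrid[:384,:512]; P=np.stack([(u-c["cx"])/c["fx"]*d,(v-c["cy"])/c["fy"]*d,d],-1)
    return P@T[:3,:3].T+T[:3,3]
E
python3 - <<'E'
from h import *
for n,(u,v) in (("top",(255,171)),("scene",(237,193))):
    d=np.load(f"pics/{n}_d.npy"); W=cloud(n,d); r0=ray(n,(u,v),58)
    z=W[...,2]; near=(np.hypot(W[...,0]-r0[0],W[...,1]-r0[1])<125)&(d>0)
    m=near&(abs(z-58)<8)
    k=cv2.findContours(m.astype(np.uint8),cv2.RETR_EXTERNAL,cv2.CHAIN_APPROX_NONE)[0]
    k=max(k,key=cv2.contourArea); e=cv2.fitEllipse(k)
    Q=np.array([ray(n,p[0],58) for p in k])
    c,r=cv2.minEnclosingCircle(Q[:,:2].astype(np.float32))
    print(n,r0,e,"ellipse ctr",ray(n,e[0],58),"enc",c,r,"z med",np.median(z[m]),z[m].std(),m.sum())
    # angular residual on top
    x,y=W[...,0]-c[0],W[...,1]-c[1]; rr=np.hypot(x,y); a=np.degrees(np.arctan2(y,x))
    for t in range(-180,180,15):
        s=(rr>64)&(rr<90)&(abs(a-t-7.5)<7.5)&near; print(t+7,round(float(np.median(z[s])),1),end="; ")
    print()
    p=np.load(f"pics/{n}.npy")[v-60:v+60,u-80:u+80,::-1]
    cv2.imwrite(f"pics/{n}_c.png",cv2.resize(p,None,fx=4.5,fy=4.5,interpolation=cv2.INTER_CUBIC))
E
```

```text
top [594.03  50.16  58.  ] ((255.5, 170.73187255859375), (59.38222885131836, 61.146453857421875), 95.06847381591797) ellipse ctr [594.89  48.62  58.  ] enc (596.116943359375, 48.84724044799805) 96.54371643066406 z med 58.8834263825554 3.0906185564196265 2753
-173 59.1; -158 59.3; -143 58.2; -128 60.1; -113 58.6; -98 59.3; -83 59.2; -68 59.3; -53 59.0; -38 56.7; -23 54.6; -8 56.0; 7 59.2; 22 59.6; 37 58.8; 52 58.8; 67 58.2; 82 58.9; 97 60.0; 112 59.7; 127 58.1; 142 59.0; 157 59.0; 172 59.0; 
scene [578.3   60.17  58.  ] ((236.1811065673828, 190.74378967285156), (44.15937805175781, 72.900634765625), 88.01496124267578) ellipse ctr [586.97  54.85  58.  ] enc (590.259765625, 49.1573486328125) 101.80803680419922 z med 58.300263618246106 2.2147543700968093 2442
-173 24.5; -158 55.8; -143 57.7; -128 58.2; -113 58.6; -98 58.2; -83 58.4; -68 58.7; -53 58.7; -38 57.6; -23 55.4; -8 55.5; 7 58.2; 22 58.7; 37 58.7; 52 58.1; 67 58.0; 82 57.1; 97 56.9; 112 30.8; 127 43.4; 142 28.8; 157 44.7; 172 45.5;
```

View pics/scene_c.png

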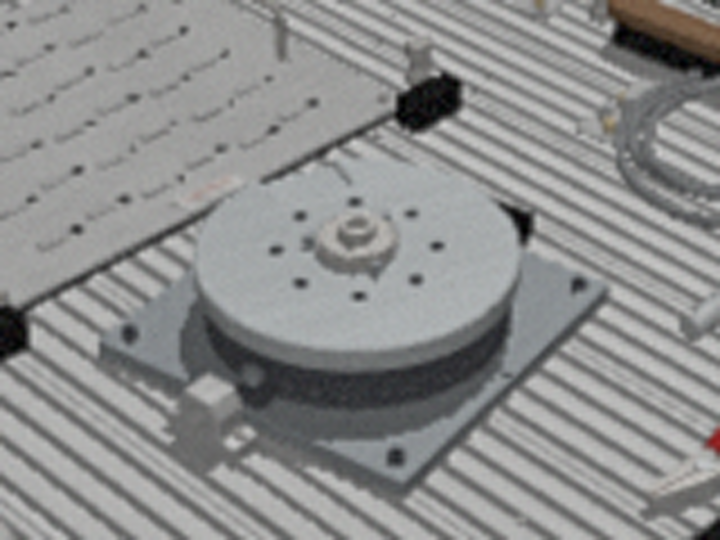

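View pics/top_c.png

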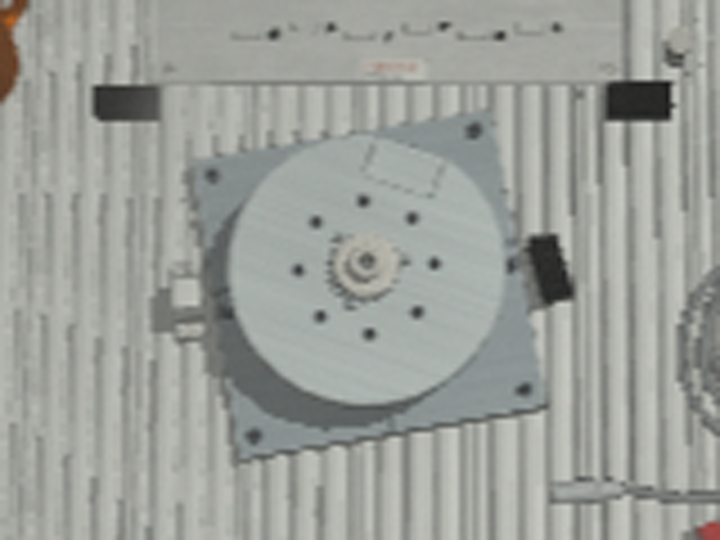

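The top crop shows a thin outline of the notch with corners near (372,143), (446,165), (437,195) and (361,178). In the scene crop its edge mark is near (340,170). Both depth maps dip by about 3.5 mm at roughly -20°. I'll cast rays to pin it down.

Run:
```python
from h import *
f=lambda x,y:(175+(x+.5)/4.5-.5,111+(y+.5)/4.5-.5)
C=np.array([595,49,58.])
print("scene disc",ray("scene",(157+358/4.5,133+253/4.5),58))
print("top disc",ray("top",f(368,270),58))
for q in ((372,143),(446,165),(437,195),(361,178)):
    p=ray("top",f(*q),56); d=p-C; print(p,np.hypot(*d[:2]),np.degrees(np.arctan2(d[1],d[0])))
for n in ("top","scene"):
    W=cloud(n,np.load(f"pics/{n}_d.npy")); x,y,z=W[...,0]-C[0],W[...,1]-C[1],W[...,2]
    r=np.hypot(x,y); a=np.degrees(np.arctan2(y,x))
    m=(r>64)&(r<90)&(abs(a+17)<45)
    print(n,[(t,round(float(np.median(z[m&(abs(a-t)<3)])),1)) for t in range(-60,25,5)])
    m=m&(abs(z-54.8)<1.3); print(np.median(a[m]),x[m].mean()+C[0],y[m].mean()+C[1])
s=observe();print(s["t"])
import scipy.spatial.transform as t
print(t.Rotation.from_rotvec(s["orientation"]).as_matrix())
```

```text
scene disc [591.17  49.5   58.  ]
top disc [595.29  45.86  58.  ]
[686.52  43.82  56.  ] 91.66628956311038 -3.239056390769668
[670.89  -7.84  56.  ] 94.81126390980559 -36.83092691656683
[649.33  -1.62  56.  ] 74.25540269345618 -42.97381196571017
[661.26  51.28  56.  ] 66.30179465459794 1.9747759252140678
top [(-60, 58.9), (-55, 58.0), (-50, 59.5), (-45, 59.1), (-40, 59.0), (-35, 55.1), (-30, 54.1), (-25, 54.6), (-20, 55.2), (-15, 55.1), (-10, 55.4), (-5, 56.3), (0, 58.9), (5, 59.3), (10, 59.0), (15, 59.0), (20, 59.6)]
-21.012716237913004 664.288856439532 24.43819718565921
scene [(-60, 57.8), (-55, 58.3), (-50, 59.0), (-45, 58.5), (-40, 58.0), (-35, 54.7), (-30, 55.7), (-25, 54.9), (-20, 55.1), (-15, 54.6), (-10, 54.7), (-5, 55.5), (0, 58.1), (5, 58.3), (10, 58.3), (15, 58.8), (20, 59.4)]
-21.55307510460658 665.4455007006164 18.89309337131844
0.1
[[ 0.93  0.38 -0.  ]
 [ 0.38 -0.93  0.  ]
 [ 0.   -0.   -1.  ]]
```

The pallet axis is at about (594,48) and the notch direction is about -20°, so the notch centre is near (667,22). I'll travel in by a path that keeps clear of the table, shut the fingers, and turn the tool's x axis to point radially at the notch.

Request:
arm_command([
  {"gripper":-1,"delta_pos":[27,-29,0],"twist":0},
  {"gripper":-1,"delta_pos":[27,-29,0],"twist":0},
  {"gripper":-1,"delta_pos":[27,-29,0],"twist":0},
  {"gripper":-1,"delta_pos":[27,-29,0],"twist":0},
  {"gripper":-1,"delta_pos":[27,-29,0],"twist":0},
  {"gripper":-1,"delta_pos":[27,-29,0],"twist":0},
  {"gripper":-1,"delta_pos":[27,-29,0],"twist":0},
  {"gripper":-1,"delta_pos":[27,-29,0],"twist":0},
  {"gripper":-1,"delta_pos":[27,-29,0],"twist":0},
  {"gripper":-1,"delta_pos":[27,-29,0],"twist":0},
], force=10)

```text
t: 1.1
eef_pos: [395.5, -252.6, 238.3]
orientation: [-3.082, -0.605, 0.0]
ft_force: [-0.3, 0.1, 0.0]
grip_width: 9.9
gripper_force: 0.0
```

Request:
arm_command([
  {"gripper":-1,"delta_pos":[0,0,0],"twist":0.123},
  {"gripper":-1,"delta_pos":[0,0,0],"twist":0.123},
  {"gripper":-1,"delta_pos":[0,0,0],"twist":0.123},
  {"gripper":-1,"delta_pos":[0,0,0],"twist":0.123},
  {"gripper":-1,"delta_pos":[0,0,0],"twist":0.123},
  {"gripper":-1,"delta_pos":[0,0,0],"twist":0.122},
  {"gripper":-1,"delta_pos":[0,0,0],"twist":0},
])

```text
t: 1.8
eef_pos: [395.2, -254.1, 238.3]
orientation: [-3.093, 0.546, 0.001]
ft_force: [-0.6, 0.6, -0.8]
grip_width: 0.4
gripper_force: 0.0
```

Request:
arm_command([
  {"gripper":-1,"delta_pos":[15.5,-40,0],"twist":0},
  {"gripper":-1,"delta_pos":[15.5,-40,0],"twist":0},
  {"gripper":-1,"delta_pos":[15.5,-40,0],"twist":0},
  {"gripper":-1,"delta_pos":[15.5,-40,0],"twist":0},
  {"gripper":-1,"delta_pos":[15.5,-40,0],"twist":0},
  {"gripper":-1,"delta_pos":[15.5,-40,0],"twist":0},
  {"gripper":-1,"delta_pos":[15.5,-40,0],"twist":0},
  {"gripper":-1,"delta_pos":[15.5,-40,0],"twist":0},
  {"gripper":-1,"delta_pos":[15.5,-40,0],"twist":0},
  {"gripper":-1,"delta_pos":[15.5,-38,0],"twist":0},
])

```text
t: 2.8
eef_pos: [678.1, 68.3, 238.1]
orientation: [3.095, -0.54, -0.001]
ft_force: [0.7, -0.2, 0.1]
grip_width: 0.7
gripper_force: 0.0
```

Run:
```python
from h import *
from scipy.spatial.transform import Rotation as R
s=observe(); print(s["eef_pos"],s["ft_force"])
p,d=grab_frame("wrist"); c=camera_info("wrist"); print(c["hand_eye"])
T=np.eye(4);T[:3,:3]=R.from_rotvec(s["orientation"]).as_matrix();T[:3,3]=s["eef_pos"]
T=T@c["hand_eye"]; W=cloud("wrist",d,T); z=W[...,2]
cv2.imwrite("pics/w1.png",p[:,:,::-1])
g=(z>50)&(z<62)&(d>0); print(g.sum(),np.median(z[g]))
C=(594,48); x,y=W[...,0]-C[0],W[...,1]-C[1]; r=np.hypot(x,y); a=np.degrees(np.arctan2(y,x))
m=(r>64)&(r<90)&(d>0)
print([(t,round(float(np.median(z[m&(abs(a-t)<2.5)])),1)) for t in range(-60,60,5) if (m&(abs(a-t)<2.5)).sum()>5])
```

```text
[678.14  68.3  238.11] [ 0.7  -0.23  0.15]
[[  -0.     -0.96   -0.28   71.48]
 [   1.     -0.     -0.     -0.03]
 [   0.     -0.28    0.96 -145.38]
 [   0.      0.      0.      1.  ]]
14905 57.56656206370383
[(-60, 57.7), (-55, 57.7), (-50, 57.8), (-45, 57.7), (-40, 57.4), (-35, 54.2), (-30, 53.8), (-25, 53.8), (-20, 53.8), (-15, 53.7), (-10, 53.8), (-5, 53.9), (0, 57.5), (5, 58.1), (10, 260.4), (15, 58.7), (20, 58.7), (25, 57.9), (30, 57.7), (35, 57.7), (40, 57.7), (45, 57.7), (50, 57.9), (55, 57.8)]
```

View pics/w1.png

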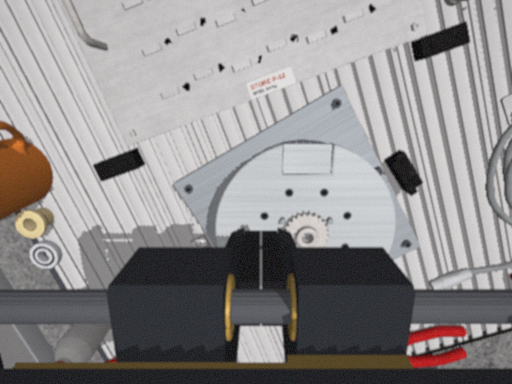

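The wrist view shows the notch square to the tool, at pixels 283–333 by 143–174. The pallet axis is at about (306,237). The notch direction of -20° holds, so I'll come down beside it and feel for the rim.

Request:
arm_command([
  {"gripper":-1,"delta_pos":[0,0,40],"twist":0},
  {"gripper":-1,"delta_pos":[0,0,40],"twist":0},
  {"gripper":-1,"delta_pos":[0,0,40],"twist":0},
  {"gripper":-1,"delta_pos":[0,0,40],"twist":0},
  {"gripper":-1,"delta_pos":[0,0,13],"twist":0},
  {"gripper":-1,"delta_pos":[0,0,0],"twist":0},
  {"gripper":-1,"delta_pos":[0,0,0],"twist":0},
])

```text
t: 3.55
eef_pos: [678.5, 66.6, 67.3]
orientation: [-3.094, 0.544, -0.003]
ft_force: [0.1, 0.0, 0.2]
grip_width: 0.7
gripper_force: 0.0
```

Request:
arm_command([
  {"gripper":-1,"delta_pos":[0,0,2],"twist":0},
  {"gripper":-1,"delta_pos":[0,0,2],"twist":0},
  {"gripper":-1,"delta_pos":[0,0,1],"twist":0},
  {"gripper":-1,"delta_pos":[0,0,1],"twist":0},
  {"gripper":-1,"delta_pos":[0,0,0],"twist":0},
  {"gripper":-1,"delta_pos":[0,0,0],"twist":0},
])

```text
t: 4.15
eef_pos: [677.3, 66.6, 59.7]
orientation: [-3.094, 0.546, 0.0]
ft_force: [0.2, 0.1, -0.8]
grip_width: 0.2
gripper_force: 0.0
```

Request:
arm_command([
  {"gripper":-1,"delta_pos":[0,0,0.5],"twist":0},
  {"gripper":-1,"delta_pos":[0,0,0.5],"twist":0},
  {"gripper":-1,"delta_pos":[0,0,0],"twist":0},
])

```text
t: 4.45
eef_pos: [677.4, 66.6, 58.9]
orientation: [-3.094, 0.546, -0.0]
ft_force: [-0.7, -0.7, 2.2]
grip_width: 0.8
gripper_force: 0.9
```

Request:
arm_command([
  {"gripper":-1,"delta_pos":[0,0,0.5],"twist":0},
  {"gripper":-1,"delta_pos":[0,0,0],"twist":0},
])

```text
t: 4.65
eef_pos: [677.4, 66.7, 58.9]
orientation: [-3.094, 0.546, -0.0]
ft_force: [-1.6, 0.4, 5.5]
grip_width: 0.2
gripper_force: 2.4
```

The fingertip meets the rim at a reading of 58.9 mm, with 5.5 N on it. Now a light slide towards the notch.

Request:
arm_command([
  {"gripper":-1,"delta_pos":[0.5,4,0],"twist":0},
  {"gripper":-1,"delta_pos":[0.5,4,0],"twist":0},
  {"gripper":-1,"delta_pos":[0.5,4,0],"twist":0},
  {"gripper":-1,"delta_pos":[0.5,4,0],"twist":0},
  {"gripper":-1,"delta_pos":[0.5,4,0],"twist":0},
  {"gripper":-1,"delta_pos":[0.5,4,0],"twist":0},
  {"gripper":-1,"delta_pos":[0.5,4,0],"twist":0},
  {"gripper":-1,"delta_pos":[0,0,0],"twist":0},
])

```text
t: 5.45
eef_pos: [671.5, 38.6, 58.7]
orientation: [-3.093, 0.547, -0.002]
ft_force: [1.1, 2.1, 6.0]
grip_width: 0.4
gripper_force: 2.7
```

Request:
arm_command([
  {"gripper":-1,"delta_pos":[0.5,4.5,0],"twist":0},
  {"gripper":-1,"delta_pos":[0.5,4.5,0],"twist":0},
  {"gripper":-1,"delta_pos":[0.5,4.5,0],"twist":0},
  {"gripper":-1,"delta_pos":[0.5,4.5,0],"twist":0},
  {"gripper":-1,"delta_pos":[0,0,0],"twist":0},
])

```text
t: 5.95
eef_pos: [665.8, 20.5, 57.3]
orientation: [3.093, -0.547, -0.003]
ft_force: [-0.7, 0.9, -0.1]
grip_width: 0.3
gripper_force: 0.0
```

The force vanished and the tip sank 1.5 mm, so it is over the notch. Now I'll press down in steps.

Request:
arm_command([
  {"gripper":-1,"delta_pos":[0,0,1],"twist":0},
  {"gripper":-1,"delta_pos":[0,0,1],"twist":0},
  {"gripper":-1,"delta_pos":[0,0,1],"twist":0},
  {"gripper":-1,"delta_pos":[0,0,0],"twist":0},
])

```text
t: 6.35
eef_pos: [666.8, 21.7, 55.1]
orientation: [3.094, -0.545, -0.0]
ft_force: [-0.0, 0.7, -0.8]
grip_width: 0.4
gripper_force: 0.0
```

Request:
arm_command([
  {"gripper":-1,"delta_pos":[0,0,0.7],"twist":0},
  {"gripper":-1,"delta_pos":[0,0,0.7],"twist":0},
  {"gripper":-1,"delta_pos":[0,0,0.7],"twist":0},
  {"gripper":-1,"delta_pos":[0,0,0],"twist":0},
])

```text
t: 6.75
eef_pos: [666.9, 21.7, 54.7]
orientation: [-3.094, 0.546, -0.0]
ft_force: [-3.5, -0.1, 8.3]
grip_width: 0.5
gripper_force: 4.1
```

Request:
arm_command([
  {"gripper":-1,"delta_pos":[0,0,0.7],"twist":0},
  {"gripper":-1,"delta_pos":[0,0,0.7],"twist":0},
  {"gripper":-1,"delta_pos":[0,0,0.7],"twist":0},
  {"gripper":-1,"delta_pos":[0,0,0],"twist":0},
])

```text
t: 7.15
eef_pos: [667.0, 21.7, 53.9]
orientation: [-3.094, 0.545, -0.0]
ft_force: [-6.1, 0.1, 14.3]
grip_width: 0.4
gripper_force: 7.1
```

Request:
arm_command([
  {"gripper":-1,"delta_pos":[0,0,0.7],"twist":0},
  {"gripper":-1,"delta_pos":[0,0,0.7],"twist":0},
  {"gripper":-1,"delta_pos":[0,0,0],"twist":0},
  {"gripper":-1,"delta_pos":[0,0,0],"twist":0},
])

```text
t: 7.55
eef_pos: [667.0, 21.7, 52.6]
orientation: [-3.094, 0.545, -0.001]
ft_force: [-6.3, 1.1, 14.8]
grip_width: 0.3
gripper_force: 7.2
```

Request:
arm_command([
  {"gripper":-1,"delta_pos":[0,0,0.7],"twist":0},
  {"gripper":-1,"delta_pos":[0,0,0.7],"twist":0},
  {"gripper":-1,"delta_pos":[0,0,0.7],"twist":0},
  {"gripper":-1,"delta_pos":[0,0,0],"twist":0},
])

```text
t: 7.95
eef_pos: [667.0, 21.7, 49.6]
orientation: [-3.094, 0.546, -0.001]
ft_force: [-3.2, 0.1, 6.0]
grip_width: 1.0
gripper_force: 3.2
```

Request:
arm_command([
  {"gripper":-1,"delta_pos":[0,0,0.7],"twist":0},
  {"gripper":-1,"delta_pos":[0,0,0.5],"twist":0},
  {"gripper":-1,"delta_pos":[0,0,0],"twist":0},
  {"gripper":-1,"delta_pos":[0,0,0],"twist":0},
])

```text
t: 8.35
eef_pos: [667.0, 21.7, 47.8]
orientation: [-3.094, 0.545, -0.001]
ft_force: [-3.2, -0.2, 7.5]
grip_width: 0.4
gripper_force: 3.8
```

```bash
cat > chk.py <<'E'
from h import *
p,d=grab_frame("scene"); W=cloud("scene",d); x,y,z=W[...,0]-594,W[...,1]-48,W[...,2]; r=np.hypot(x,y);a=np.degrees(np.arctan2(y,x))
m=(r>40)&(r<85)&(abs(a+100)<35)&(z>45); print(np.median(z[m]),m.sum(),observe()["t"])
E
python3 chk.py
```

```text
70.93704761102867 371 8.4
```

The pallet top now measures 70.9 mm against 58.5 mm before, so it has popped up. I'll take the finger straight out.

Request:
arm_command([
  {"gripper":-1,"delta_pos":[0,0,-5],"twist":0},
  {"gripper":-1,"delta_pos":[0,0,-10],"twist":0},
  {"gripper":-1,"delta_pos":[0,0,-15],"twist":0},
  {"gripper":-1,"delta_pos":[0,0,-30],"twist":0},
  {"gripper":-1,"delta_pos":[0,0,-40],"twist":0},
  {"gripper":-1,"delta_pos":[0,0,-40],"twist":0},
  {"gripper":-1,"delta_pos":[0,0,0],"twist":0},
  {"gripper":-1,"delta_pos":[0,0,0],"twist":0},
])

```text
t: 9.2
eef_pos: [667.8, 21.6, 188.8]
orientation: [-3.093, 0.546, -0.006]
ft_force: [0.7, -0.5, -0.5]
grip_width: 0.5
gripper_force: 0.0
```

```bash
python3 chk.py
python3 - <<'E'
from h import *
p,d=grab_frame("scene"); W=cloud("scene",d); x,y,z=W[...,0]-594,W[...,1]-48,W[...,2]; r=np.hypot(x,y);a=np.degrees(np.arctan2(y,x))
m=(r>66)&(r<88)&(abs(a+20)<11)&(z<90);print("plate",np.median(z[m]),m.sum())
cv2.imwrite("pics/end.png",cv2.resize(p[133:253,157:317,::-1],None,fx=4.5,fy=4.5))
E
```

```text
70.32808844382475 346 9.25
plate 55.10770191399661 7
```

View pics/end.png

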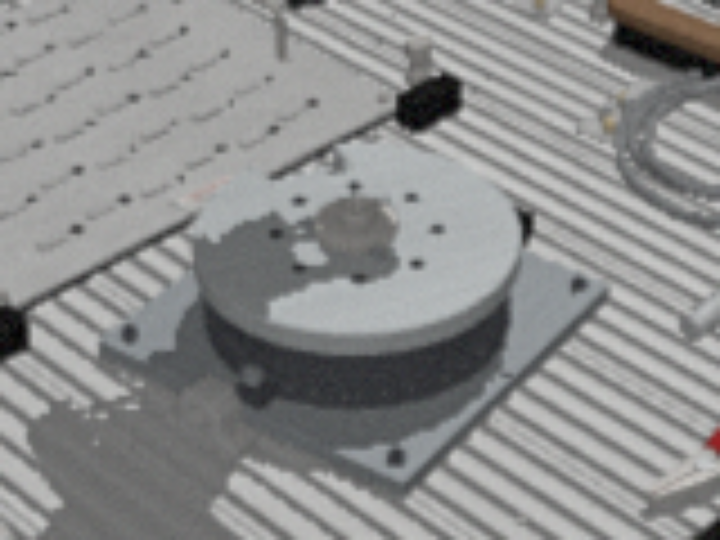

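The picture shows the raised pallet with the gear in its nest near (355,222). The pillow block is in shadow near (205,410), in its place. The plate reads 55.1 mm, the same as it did at rest, so I'm handing in.

```bash
python3 -c "
from rig import *
print(job_done())"
```

```text
the job is handed in; nothing more can be done
None
```

The pallet is unlatched and stands about 12 mm up, the release plate reads back at its rest height, the gear is still in its nest, and the job is handed in (the hand-in gave no verdict).

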